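# Secure the cell tray and level its shelf

### The job

Turn the wooden turnbutton square across the hold-down frame so the cell tray is secured. Then press the knob of the levelling foot down until the foot stands firmly on its pad and, keeping it pressed, turn the knob until the spirit level's bubble is centred between its two rings. Leave the other things on the bench where they are, and finish while still holding and pressing the knob: do not let go.

Things in the scene. Friction and masses are not known exactly. Their poses are not given: they have to be found in the camera images.
- foot_knob: Knob of the levelling foot at one end of the stand: an upright grey grip bar (56 x 14 mm, 30 mm tall) on a round black flange (72 mm across). The origin is on the turning axis, in the bar: the bar's top is 12 mm above it, the flange's top face 18 mm below. x runs along the bar, y across it, z up. Clockwise from above raises this end of the shelf; it starts 0.6 to 1.4 rad too low; friction 0.08 N m.
- foot_sole (a point): Centre of the underside of the foot's rubber sole (48 mm across), straight below the knob. Springs hold it 7 mm above its pad; pushing the knob down lowers knob and sole together: it gives way at about 4 N and is home, on a hard stop, at about 10 N. 12 to 20 N is a good push.
- foot_pad (a point): Centre of the top of the fixed rubber pad under the foot (60 mm across), on the stand's base. z up; y points from the stand's hinged end to the foot.
- vial_mid (a point): Centre of the clear vial (70 mm long, 18 mm thick, with two thin dark rings 18 mm apart) in the middle of the box level (aluminium, 210 mm long) strapped on the far rim of the shelf. Its y axis runs along the vial towards the knob's end of the shelf, z up.
- bubble (a point): Centre of the pale bubble (12 mm long) in the vial. Level: it lies at vial_mid, midway between the rings. Turning the knob clockwise moves it towards the knob's end by 10.7 mm per radian, anticlockwise back; it settles in 1.5 s. It reads true only while the foot is pressed home: with the foot sprung up it shows 11 mm too far towards the knob's end.
- button_pivot (a point): Wooden turnbutton on the shelf's near rim: a bar 66 x 14 mm, 22 mm tall, that turns flat about an upright pin. This point is on the pin, in the bar: the bar's top is 13 mm above it, its underside 9 mm below, the block and steel frame under it 12 to 14 mm below. The bar reaches 51 mm from the pin along this point's y axis and 15 mm the other way; x across the bar, z up.
- turnbutton (a joint): Angle of the turnbutton, rad: 0 lies along the rim (open, long end towards the knob's end), 1.57 lies square across the edge of the steel hold-down frame (closed; stop at 1.62). It grows clockwise seen from above; friction 0.04 N m; stays where it is left.
- pot_mid (a point): Bystander: terracotta pot, 84 mm across, 78 mm tall. This point is at its middle, half-way up.
- dish_mid (a point): Bystander: round white plastic seed dish, 96 mm across, 18 mm tall. This point is at its middle, half-way up.
- tweezers_mid (a point): Bystander: steel tweezers lying flat, 130 mm long, 6 mm thick. This point is at its middle, half-way up.
- dibber_mid (a point): Bystander: wooden dibber lying down, 178 mm long, 32 mm thick. This point is at its middle, half-way up.
- jar_mid (a point): Bystander: small glass jar with metal lid, 60 mm across, 75 mm tall. This point is at its middle, half-way up.
- trowel_mid (a point): Bystander: hand trowel lying down, 265 mm long, 24 mm thick. This point is at its middle, half-way up.
- bottle_mid (a point): Bystander: white plastic bottle, 56 mm across, 130 mm tall. This point is at its middle, half-way up.

How it is judged:
On the way, in this order (a step that is already met when the one before it is completed fails the run):
1. the turnbutton lies across the frame's edge (value of joint turnbutton above 1.35 rad), for 0.2 s.
2. the foot is pressed home on its pad by the knob, the bubble seen off centre (value of joint turnbutton above 1.35 rad and z of foot_sole in the frame of foot_pad below 0.002 m and contact force between the fingers and foot_knob above 3 N and y of bubble in the frame of vial_mid below -0.004 m), for 0.1 s.
3. the knob is turned, still pressed, until the bubble is centred (value of joint turnbutton above 1.35 rad and z of foot_sole in the frame of foot_pad below 0.002 m and contact force between the fingers and foot_knob above 3 N and y of bubble in the frame of vial_mid between -0.003 and 0.003 m), for 0.3 s.
At the end, for the whole second after the job is handed in: The turnbutton is turned to at least 1.35 rad; the foot's sole is within 2 mm of its pad, pressed there by the gripper on the knob (contact force over 3 N); the bubble's centre is within 3 mm of the vial's middle, all through the last second, with the gripper still on the knob (all of step 3); the arm keeps its last pose, push and grip.
It fails at once if a bystander is shifted by more than 4 cm (distance of any of pot_mid, dish_mid, tweezers_mid, dibber_mid, jar_mid, trowel_mid, bottle_mid from where it was at the start of the episode above 0.04 m).
It also fails if it takes over 56 s, if anything falls off the work surface, if the arm or the gripper's body presses on something with over 40 N, if the wrist force passes 120 N, or if a joint passes its speed limit or range.

### The arm

A 7-joint arm with a two-finger parallel gripper is mounted at the origin on the work surface. World frame = base frame: x ahead of the robot, y to its left, z up, the work surface at z = 0. Lengths are in m, angles in rad, forces in N, time in s.
With the tool pointing down it reaches from about 0.4 to 0.875 m from the base axis. Payload 19.3 kg.
Tool frame: the origin (TCP) lies midway between the tips of the shut fingers; the grasp point (between the pads) lies bot.grip_point_offset behind it (bot.grip_point_offset is the distance from the TCP to the grasp point, in m); z points along the fingers, y is the direction in which the jaws open and shut (so a half turn about z gives the same grasp; the last joint's range is limited). The gripper opens to 85 mm and grips with 20 to 120 N. Pads are 22 mm wide; open, the fingers measure 114 mm over their backs; the gripper's body (76 mm by 85 mm) begins 54 mm behind the grasp point. The pads swing forward as they close: fully open they stand 13 mm farther back than shut.
Start: joints at [-1.23, 0.521, -0.036, 1.599, 0.021, 1.021, -0.113], TCP at [0.25, 0.573, 0.231] pointing down, gripper open.
Joint ranges: [-2.91, 2.91], [-0.3, 2.13], [-1.5, 1.42], [0.17, 2.43], [-1.26, 4.41], [0.16, 1.93], [-2.52, 2.52]. Speed limits (rad/s): [1.89, 1.89, 2.39, 2.39, 3.01, 3.01, 3.01].

### API

Orientations are given as [roll, pitch, yaw] about the fixed x, y, z axes, in that order (R = Rz(yaw) Ry(pitch) Rx(roll)).
In Python, from workcell import bot gives the robot as it stands.
- The arm moves only by the tool servo_tool, never from a script. Its argument "rows" is a list that holds one entry, the list of rows, each a list of 6 numbers: the shift along the tool's x, y, z in cm, then the turn, a rotation vector about the tool's x, y, z in degrees. A call has 1 to 5 rows; each row shifts and turns the commanded pose from where the row before left it, along the tool's axes as they then stand; what a row does not reach is not made up. A row lasts 1/8 s, in which the tool goes at most 62.5 mm and 10.7 degrees, less where a joint would pass 70% of its speed; a pose out of reach is approached as far as the arm can. A call is refused whole if a number of a shift passes 6.25 or a number of a turn 10.7, either way. A call with a gripper value outside its range is refused whole. "grip" is the opening, from -1 (shut) to 1 (fully open), so that 0 is half open, set as the call begins (left out, the last holds). The fingers move at their own pace and stop on an object; "squeeze" is the grip in N (left out, the last holds). Time passes only in rows, so rows that do not move let the fingers close. It gives the time, the measured TCP pose, the force and the opening at its end, in the units of the state.
- bot.observe(): the state, without advancing time (a new reading comes with each control period).
- bot.grab_frame(name): name is "side" or "top"; returns a dict with "image" (420x560x3 uint8, red, green, blue), "K" (3x3 intrinsics, pixels), "R" (3x3) and "t" (3): a world point X has camera coordinates R X + t. Camera axes: x right, y down, z forward; pixel columns grow to the right and rows downward; lengths in m; the calibration is good to about 2 mm. A picture is of the moment at which its call begins. There is no depth.
- bot.job_done(): hands the job in, once; it reports no verdict.
The state is a dict: "clock": time; "qpos": joint angles; "qd": joint speeds; "joint_efforts": joint torques, N m; "position": TCP position; "tool_rot": TCP orientation; "force": force on the tool from outside, world axes, zero at the start; "moment": the same for the moment, N m; "grip_width": finger opening in m.
Only numpy, scipy, OpenCV 4.12 (cv2) and the standard library are available. Lean on these libraries where they do the work, as an engineer would, in place of code of your own. Each camera call takes 0.05 s, during which the arm holds its last target.

## Working session

There is one attempt and no reset: what is moved stays moved. The work goes in short steps, Python scripts to look and compute and a tool call to move; the robot and the scene stay as the last step left them, time stands still between calls to the robot, and variables do not carry over. Pictures are saved under pics/ and viewed, and the job is handed in when it is done.

Besides the shell and the picture viewer there is one more tool, called after "Emit:" by a JSON object that holds its "name" and its "arguments", one argument or row to a line. servo_tool: Moves the arm, as the interface text tells. Its arguments: {"type":"object","properties":{"rows":{"type":"array"},"grip":{"type":"number"},"squeeze":{"type":"number"}},"required":["rows"]}

```bash
mkdir -p pics; python3 - <<'E'
from workcell import bot
import cv2, numpy as np
print(bot.observe(), bot.grip_point_offset)
for n in ("side","top"):
    f=bot.grab_frame(n)
    cv2.imwrite(f"pics/{n}0.png",f["image"][:,:,::-1])
    np.savez(f"{n}.npz",K=f["K"],R=f["R"],t=f["t"])
    print(n,f["K"],f["R"],f["t"], -f["R"].T@f["t"])
E
```

```text
{'clock': 0.0, 'qpos': array([-1.23019102,  0.52204991, -0.03631173,  1.60004037,  0.02117852,
        1.02107045, -0.1127652 ]), 'qd': array([-2.19171578e-03,  1.00215256e-03,  1.03228076e-03,  2.62784899e-04,
       -7.49679416e-04, -7.06145910e-04, -1.84801302e-05]), 'joint_efforts': array([-1.36295726e-03, -9.27125144e+01,  1.97878540e+00, -3.69937921e+01,
        1.76878273e-02,  8.12626473e-03, -5.56669215e-05]), 'position': array([0.24948949, 0.57266016, 0.23069194]), 'tool_rot': array([-3.14041108e+00,  7.40600377e-05,  2.73078798e+00]), 'force': array([-0.05046334, -0.70737706,  0.22556299]), 'moment': array([-0.0106309 , -0.00999715, -0.01528601]), 'grip_width': 0.0850669827285212} 0.0187
side [[541.32035243   0.         273.54225752]
 [  0.         541.32035243 218.83256094]
 [  0.           0.           1.        ]] [[ 0.94495195 -0.32650401 -0.02146953]
 [-0.17693638 -0.45468228 -0.87290179]
 [ 0.27524412  0.82864899 -0.48742335]] [-0.53466494  0.21317123  1.38072526] [ 0.16291391 -1.22178166  0.84759628]
top [[416.15050986   0.         282.55691561]
 [  0.         416.15050986 212.98680197]
 [  0.           0.           1.        ]] [[ 0.01887913 -0.99960321 -0.02090464]
 [-0.98267261 -0.01469536 -0.18476633]
 [ 0.18438581  0.02403064 -0.98256013]] [-0.01944278  0.59678386  0.9409254 ] [ 0.41331692 -0.03327615  1.03437489]
```

View pics/side0.png

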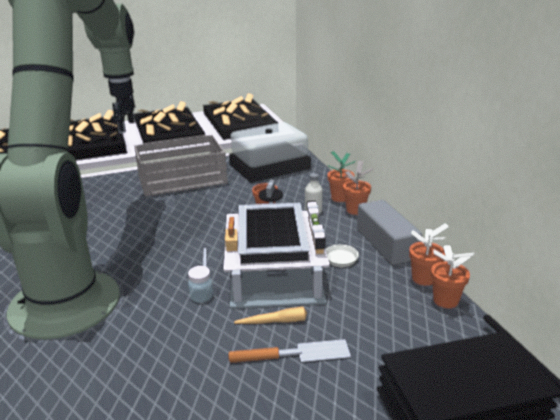

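View pics/top0.png

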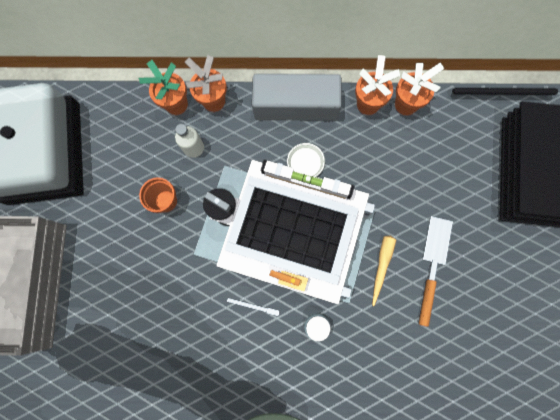

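```bash
python3 - <<'E'
import cv2
a=cv2.imread("pics/top0.png")[150:310,180:380]; cv2.imwrite("pics/topz.png",cv2.resize(a,(800,640),interpolation=cv2.INTER_CUBIC)[:600])
a=cv2.imread("pics/side0.png")[170:310,200:370]; cv2.imwrite("pics/sidez.png",cv2.resize(a,(714,588),interpolation=cv2.INTER_CUBIC))
E
```

```text
(no output)
```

View pics/topz.png

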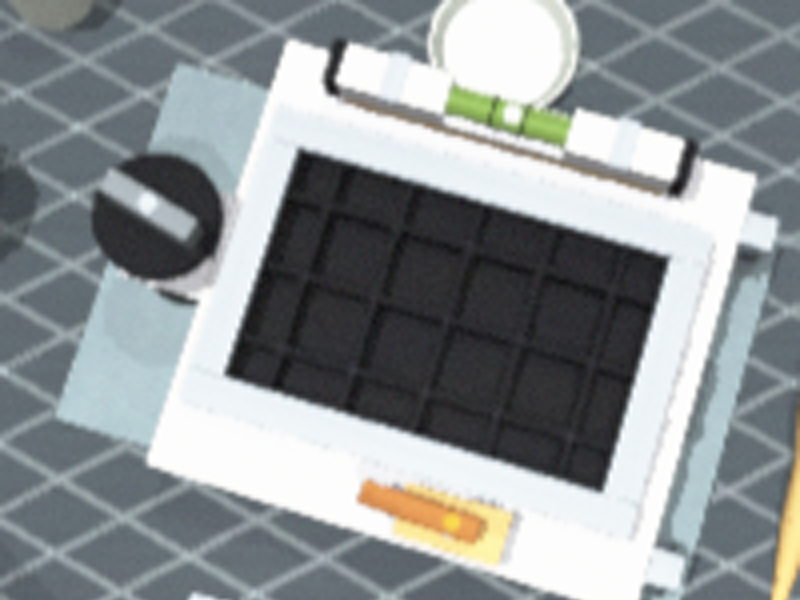

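View pics/sidez.png

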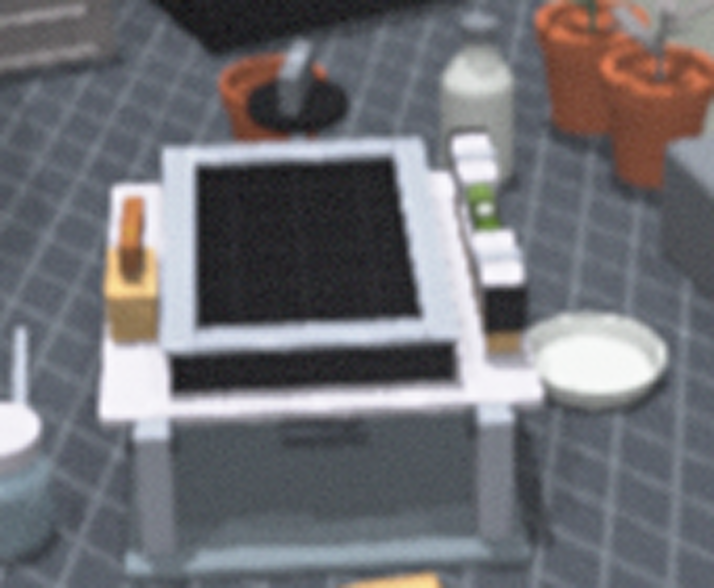

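```bash
cat > h.py <<'E'
import numpy as np, cv2
C={n:np.load(n+".npz") for n in("side","top")}
def zt(u,v): return (180+u/4,150+v/4)
def zs(u,v): return (200+u/4.2,170+v/4.2)
def tri(pt,ps):
    P=[C[n]["K"]@np.c_[C[n]["R"],C[n]["t"]] for n in("top","side")]
    X=cv2.triangulatePoints(P[0],P[1],np.array(pt,float),np.array(ps,float)).ravel();X=X[:3]/X[3]
    return X, proj("top",X)-pt, proj("side",X)-ps
def proj(n,X):
    c=C[n];p=c["K"]@(c["R"]@np.array(X)+c["t"]);return p[:2]/p[2]
def ray(n,p,z):
    c=C[n];d=c["R"].T@np.linalg.inv(c["K"])@[p[0],p[1],1];o=-c["R"].T@c["t"]
    return o+d*(z-o[2])/d[2]
E
python3 - <<'E'
from h import *
np.set_printoptions(precision=4,suppress=True)
print("knob",tri(zt(148,202),zs(297,50)))
print("btn far",tri(zt(362,486),zs(133,203)))
print("btn near",tri(zt(485,522),zs(131,250)))
z=tri(zt(148,202),zs(297,50))[0][2]
print("bar ends",ray("top",zt(110,180),z),ray("top",zt(194,230),z))
print("vial",tri(zt(510,110),zs(484,200)))
for z in(.12,.13,.14,.15,.16,.17):
  a,b,p=ray("top",zt(362,492),z),ray("top",zt(485,527),z),ray("top",zt(452,522),z)
  print(z,a,b,np.linalg.norm(a-b),p, proj("side",p))
# stand direction from level ends
E
```

```text
knob (array([0.6025, 0.126 , 0.1782]), array([ 0.4339, -1.7074]), array([-0.7436,  0.1573]))
btn far (array([0.4544, 0.0113, 0.1477]), array([ 0.0993, -0.4161]), array([-0.2007,  0.0213]))
btn near (array([ 0.4361, -0.0536,  0.1524]), array([ 0.0383, -0.161 ]), array([-0.0803,  0.0083]))
bar ends [0.6104 0.1475 0.1782] [0.584  0.1017 0.1782]
vial (array([ 0.6623, -0.0656,  0.1474]), array([ 0.2559, -0.9728]), array([-0.4723,  0.1432]))
0.12 [0.4515 0.0128 0.12  ] [ 0.4339 -0.0543  0.12  ] 0.06939214940732583 [ 0.4363 -0.0364  0.12  ] [230.1872 237.1443]
0.13 [0.4511 0.0123 0.13  ] [ 0.4337 -0.0541  0.13  ] 0.0686332467972297 [ 0.436  -0.0363  0.13  ] [229.8577 233.8616]
0.14 [0.4507 0.0118 0.14  ] [ 0.4335 -0.0538  0.14  ] 0.06787434418713356 [ 0.4358 -0.0363  0.14  ] [229.5258 230.556 ]
0.15 [0.4503 0.0113 0.15  ] [ 0.4333 -0.0536  0.15  ] 0.06711544157703742 [ 0.4355 -0.0363  0.15  ] [229.1916 227.2271]
0.16 [0.4498 0.0108 0.16  ] [ 0.433  -0.0534  0.16  ] 0.06635653896694128 [ 0.4353 -0.0362  0.16  ] [228.8551 223.8747]
0.17 [0.4494 0.0103 0.17  ] [ 0.4328 -0.0531  0.17  ] 0.06559763635684514 [ 0.435  -0.0362  0.17  ] [228.5161 220.4986]
```

```bash
cat >> h.py <<'E'
from scipy.spatial.transform import Rotation as Ro
np.set_printoptions(precision=4,suppress=True)
def plan(goal,yaw,n,mx=5):
    from workcell import bot
    s=bot.observe();p=s["position"];R=Ro.from_euler("xyz",s["tool_rot"])
    G=Ro.from_euler("xyz",[np.pi,0,yaw])
    full=(R.inv()*G).as_rotvec()
    print("t",s["clock"],"p",p,"rot",s["tool_rot"],"q",s["qpos"],"F",s["force"],"w",s["grip_width"])
    step=(np.array(goal)-p)/n
    for i in range(min(n,mx)):
        print(np.round(np.r_[R.inv().apply(step)*100,np.degrees(full)/n],2).tolist())
        R=R*Ro.from_rotvec(full/n)
E
python3 -c "
from h import *
import math
plan([.421,.0,.26],math.radians(75.3),11)"
```

```text
t 0.1 p [0.2495 0.5728 0.2308] rot [-3.1406  0.      2.7308] q [-1.2302  0.5219 -0.0364  1.5999  0.0212  1.0211 -0.1128] F [-0.731  -0.4545 -0.4281] w 0.0851261932655363
[-3.51, -4.15, -0.26, -0.0, 0.0, 7.38]
[-4.01, -3.67, -0.26, -0.0, 0.0, 7.38]
[-4.45, -3.12, -0.26, -0.0, 0.0, 7.38]
[-4.81, -2.52, -0.26, -0.0, 0.0, 7.38]
[-5.1, -1.88, -0.26, -0.0, 0.0, 7.38]
```

Emit:
{"name": "servo_tool", "arguments": {
  "rows": [
    [[-3.5,-4.1,-1.0,0,0,7.4],[-4.0,-3.7,-1.0,0,0,7.4],[-4.4,-3.1,-1.0,0,0,7.4],[-4.8,-2.5,0,0,0,7.4],[-5.1,-1.9,0,0,0,7.4]]
  ],
  "grip": -1
}}

```text
clock: 0.72
position: [0.3271, 0.3117, 0.2613]
tool_rot: [3.141, -0.0, 2.081]
force: [1.3, -0.0, -0.1]
grip_width: 0.0001
```

```bash
python3 -c "
from h import *
import math
plan([.421,.0,.24],math.radians(75.3),6)"
```

```text
t 0.725 p [0.3271 0.3117 0.2613] rot [ 3.1415 -0.0001  2.0807] q [-1.032   0.2078  0.1637  2.0045 -0.042   0.9322 -0.3368] F [ 1.267  -0.0034 -0.0669] w 0.00013685028116548913
[-5.3, -1.17, 0.35, 0.0, -0.0, 7.32]
[-5.4, -0.49, 0.35, 0.0, -0.0, 7.32]
[-5.42, 0.21, 0.35, 0.0, -0.0, 7.32]
[-5.35, 0.9, 0.35, 0.0, -0.0, 7.32]
[-5.19, 1.57, 0.35, 0.0, -0.0, 7.32]
```

Emit:
{"name": "servo_tool", "arguments": {
  "rows": [
    [[-5.2,-1.1,0.3,0,0,7.3],[-5.4,-0.5,0.3,0,0,7.3],[-5.4,0.2,0.3,0,0,7.3],[-5.3,0.9,0.3,0,0,7.3],[-5.1,1.6,0.3,0,0,7.3]]
  ]
}}

```text
clock: 1.35
position: [0.4067, 0.0553, 0.2463]
tool_rot: [3.141, -0.0, 1.444]
force: [0.6, 0.5, 0.4]
grip_width: 0.0003
```

Emit:
{"name": "servo_tool", "arguments": {
  "rows": [
    [[0,0,0,0,0,5]]
  ]
}}

```text
clock: 1.48
position: [0.4069, 0.0536, 0.2462]
tool_rot: [3.141, 0.001, 1.352]
force: [-0.6, 1.1, -0.7]
grip_width: 0.0002
```

```bash
python3 - <<'E'
from h import *
import math
from workcell import bot
X=dict(yp=np.array([.253,.967,0]),xp=np.array([.967,-.253,0]))
piv=np.array([.437,-.038,0])
g=piv-.028*X['xp']+.036*X['yp'];g[2]=.17
print(g)
plan(g,math.radians(75.3),2)
for n in("top","side"):
    im=bot.grab_frame(n)["image"][:,:,::-1].copy()
    c=im[150:310,180:380] if n=="top" else im[150:310,170:370]
    cv2.imwrite(f"pics/{n}1.png",cv2.resize(c,(720,576),interpolation=cv2.INTER_CUBIC))
E
```

```text
[0.419  0.0039 0.17  ]
t 1.475 p [0.4069 0.0536 0.2462] rot [3.1415 0.0007 1.3518] q [-0.6843  0.1661  0.465   2.1257 -0.0962  0.8696 -0.3816] F [-0.5874  1.1499 -0.7259] w 0.00021239636838791227
[-2.29, 1.13, 3.81, 0.0, 0.02, 1.08]
[-2.27, 1.17, 3.81, 0.0, 0.02, 1.08]
```

View pics/side1.png

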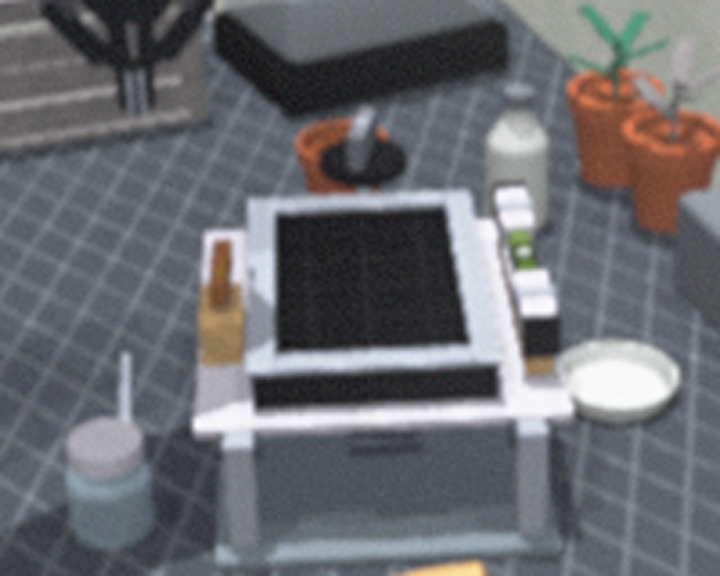

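Emit:
{"name": "servo_tool", "arguments": {
  "rows": [
    [[-2.3,1.1,3.8,0,0,1.1],[-2.3,1.2,3.8,0,0,1.1],[0,0,1.5,0,0,0],[0,0,1.5,0,0,0],[0,0,0,0,0,0]]
  ]
}}

```text
clock: 2.2
position: [0.4184, 0.0074, 0.1396]
tool_rot: [-3.14, 0.001, 1.325]
force: [0.3, 0.3, 0.3]
grip_width: 0.0003
```

```bash
python3 - <<'E'
from h import *
import math
from workcell import bot
plan([.419,.0039,.139],math.radians(75.3),1)
for n in("top","side"):
    im=bot.grab_frame(n)["image"][:,:,::-1].copy()
    c=im[220:320,220:340] if n=="top" else im[190:290,180:300]
    cv2.imwrite(f"pics/{n}2.png",cv2.resize(c,(600,500),interpolation=cv2.INTER_CUBIC))
E
```

```text
t 2.2 p [0.4184 0.0074 0.1396] rot [-3.1398  0.0008  1.325 ] q [-0.4948  0.3818  0.4194  2.2199 -0.276   0.5899 -0.1168] F [0.3208 0.2615 0.254 ] w 0.00032563310629792866
[-0.33, 0.15, 0.06, -0.1, 0.05, 0.61]
```

View pics/side2.png

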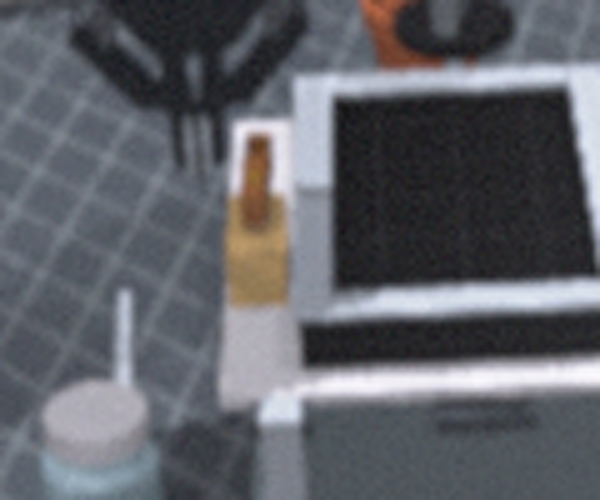

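View pics/top2.png

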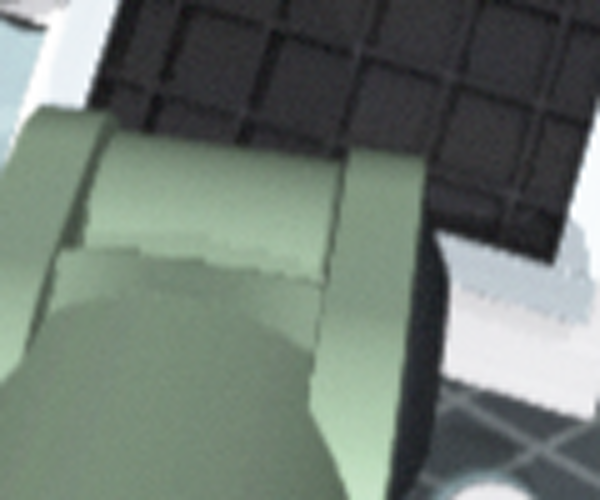

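Emit:
{"name": "servo_tool", "arguments": {
  "rows": [
    [[-0.1,1.0,0,0,0,0],[0,1.0,0,0,0,0],[0.2,0.8,0,0,0,0],[0,0.7,0,0,0,0]]
  ]
}}

```text
clock: 2.8
position: [0.4537, -0.0007, 0.1403]
tool_rot: [-3.142, 0.0, 1.322]
force: [-0.8, 0.6, 0.2]
grip_width: 0.0
```

Emit:
{"name": "servo_tool", "arguments": {
  "rows": [
    [[0,0.8,0,0,0,0],[-0.2,0.7,0,0,0,0],[-0.5,0.3,0,0,0,0],[-0.5,0.2,0,0,0,0]]
  ]
}}

```text
clock: 3.3
position: [0.4698, -0.0176, 0.1404]
tool_rot: [3.141, -0.0, 1.322]
force: [1.4, 1.0, 0.2]
grip_width: 0.0002
```

Emit:
{"name": "servo_tool", "arguments": {
  "rows": [
    [[-0.5,0.2,0,0,0,0],[-0.4,0.1,0,0,0,0],[0,0,0,0,0,0]]
  ]
}}

```text
clock: 3.68
position: [0.47, -0.0271, 0.1403]
tool_rot: [-3.141, 0.0, 1.322]
force: [-0.5, -0.3, 0.0]
grip_width: -0.0001
```

```bash
python3 - <<'E'
from h import *
import math
from workcell import bot
p=bot.observe()["position"]-[.437,-.038,0]
print("x'",p@[.967,-.253,0],"y'",p@[.253,.967,0])
plan([.419,.0039,.139],math.radians(75.3),1)
for n in("side",):
    im=bot.grab_frame(n)["image"][:,:,::-1].copy()
    c=im[220:320,220:340] if n=="top" else im[190:290,180:300]
    cv2.imwrite(f"pics/{n}3.png",cv2.resize(c,(600,500),interpolation=cv2.INTER_CUBIC))
E
```

```text
x' 0.029182292943227703 y' 0.018948483976773622
t 3.675 p [ 0.47   -0.0271  0.1403] rot [-3.1414  0.0002  1.3217] q [-0.3838  0.4511  0.41    2.0959 -0.2917  0.6484 -0.0252] F [-0.4808 -0.3395  0.0173] w -7.274400800227725e-05
[1.74, -5.71, 0.13, -0.01, 0.01, 0.43]
```

View pics/side3.png

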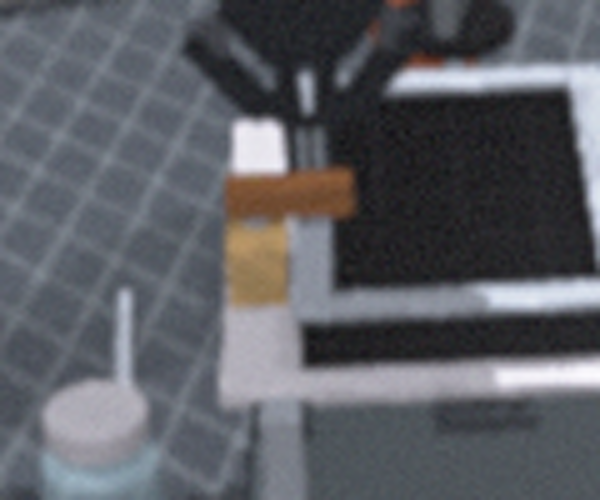

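Emit:
{"name": "servo_tool", "arguments": {
  "rows": [
    [[0.6,0,-1.0,0,0,0],[0.5,0,-4.0,0,0,0],[2,1,-5.0,0,0,-5],[4,3,-2.0,0,0,-5],[4,3,0,0,0,-5]]
  ],
  "grip": 1
}}

```text
clock: 4.35
position: [0.5581, 0.075, 0.2631]
tool_rot: [3.138, -0.001, 1.587]
force: [-0.0, 0.0, 0.1]
grip_width: 0.0852
```

```bash
python3 - <<'E'
from h import *
import math
from workcell import bot
for z in(.145,.15,.155): print("flange",z,ray("top",zt(157,217),z), proj("side",ray("top",zt(157,217),z)),np.linalg.norm(ray("top",zt(92,217),z)-ray("top",zt(222,217),z)))
for z in(.17,.175,.18): print("dot",z,ray("top",zt(147,202),z),proj("side",ray("top",zt(147,202),z)))
plan([.6,.126,.24],math.radians(60),3)
for n in("side","top"):
    im=bot.grab_frame(n)["image"][:,:,::-1].copy()
    c=im[150:310,180:380] if n=="top" else im[160:260,220:340]
    cv2.imwrite(f"pics/{n}4.png",cv2.resize(c,(600,500) if n=="side" else (720,576),interpolation=cv2.INTER_CUBIC))
E
```

```text
flange 0.145 [0.5976 0.1276 0.145 ] [268.5039 192.4093] 0.07145012356207077
flange 0.15 [0.5966 0.1266 0.15  ] [268.2212 191.0568] 0.07104843624213035
flange 0.155 [0.5955 0.1257 0.155 ] [267.9373 189.6984] 0.07064674892218985
dot 0.17 [0.6005 0.1288 0.17  ] [269.0966 184.3418]
dot 0.175 [0.5994 0.1278 0.175 ] [268.8017 182.9696]
dot 0.18 [0.5984 0.1269 0.18  ] [268.5054 181.5913]
t 4.35 p [0.5581 0.075  0.2631] rot [ 3.1379 -0.0011  1.5869] q [-0.5334  0.4119  0.4041  1.7487 -0.187   1.015  -0.0449] F [-0.0172  0.0094  0.1007] w 0.08515363566333044
[1.68, 1.42, 0.78, 0.06, -0.04, 10.31]
[1.9, 1.1, 0.77, 0.06, -0.04, 10.31]
[2.07, 0.74, 0.77, 0.06, -0.04, 10.31]
```

View pics/side4.png

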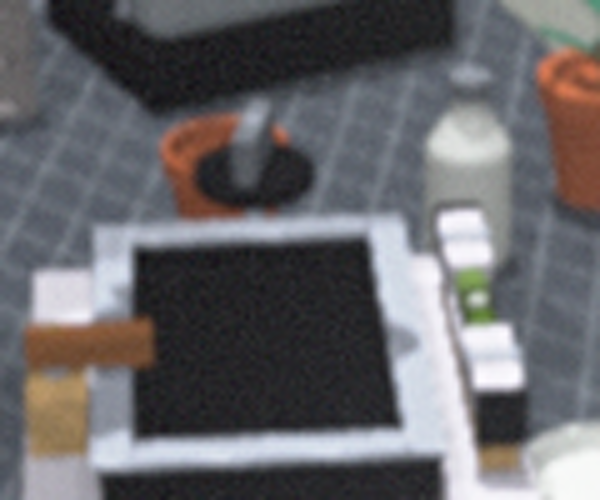

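View pics/top4.png

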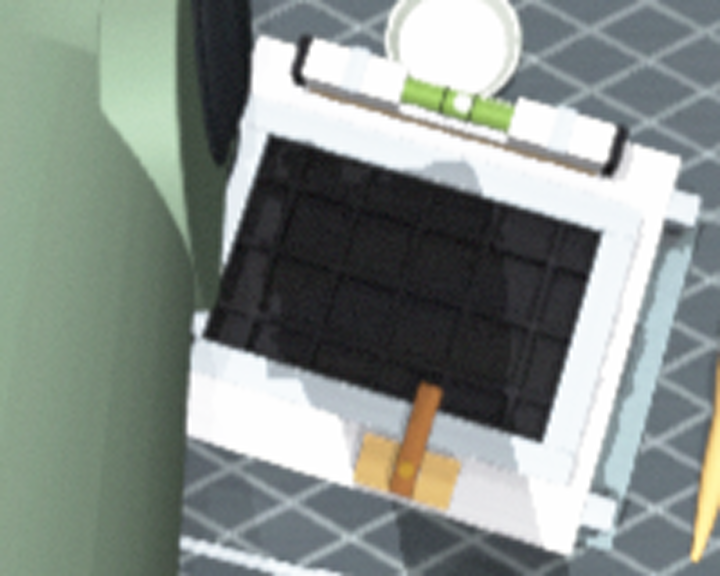

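Emit:
{"name": "servo_tool", "arguments": {
  "rows": [
    [[1.7,1.4,0.8,0,0,10.3],[1.9,1.1,0.8,0,0,10.3],[2.1,0.7,0.8,0,0,10.3],[0,0,1.5,0,0,0],[0,0,0.8,0,0,0]]
  ]
}}

```text
clock: 5.08
position: [0.5971, 0.1244, 0.2126]
tool_rot: [-3.141, 0.001, 1.047]
force: [0.6, -0.5, 0.9]
grip_width: 0.0859
```

```bash
python3 - <<'E'
from h import *
import math
from workcell import bot
print(proj("side",[.4184,.0074,.1396]))
plan([.6,.126,.21],math.radians(60),3)
p=bot.observe()["position"];print(proj("side",p), proj("side",p-[0,0,-.013]))
im=bot.grab_frame("side")["image"][:,:,::-1].copy()
c=im[130:230,210:330]
cv2.imwrite("pics/side5.png",cv2.resize(c,(720,600),interpolation=cv2.INTER_CUBIC))
E
```

```text
[218.9146 224.087 ]
t 5.075 p [0.5971 0.1244 0.2126] rot [-3.1409  0.0012  1.0473] q [-0.636   0.5682  0.499   1.6793 -0.3155  0.9764 -0.5478] F [ 0.614  -0.4738  0.8772] w 0.08587893011868188
[0.09, 0.06, 0.09, -0.01, 0.02, 0.0]
[0.09, 0.06, 0.09, -0.01, 0.02, 0.0]
[0.09, 0.06, 0.09, -0.01, 0.02, 0.0]
[268.0795 171.6551] [267.9587 167.4674]
```

View pics/side5.png

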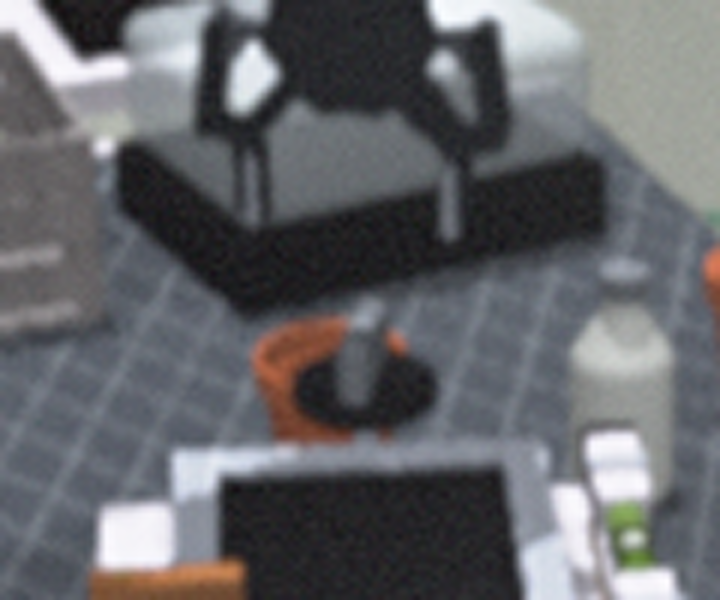

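Emit:
{"name": "servo_tool", "arguments": {
  "rows": [
    [[0.3,0.2,2,0,0,0],[0,0,2,0,0,0],[0,0,1.5,0,0,0],[0,0,0.5,0,0,0]]
  ],
  "grip": 0
}}

```text
clock: 5.62
position: [0.6008, 0.1261, 0.1523]
tool_rot: [-3.141, 0.001, 1.045]
force: [-0.1, -0.1, 0.6]
grip_width: 0.043
```

Emit:
{"name": "servo_tool", "arguments": {
  "rows": [
    [[0,0,0,0,0,0],[0,0,0,0,0,0]]
  ]
}}

```text
clock: 5.88
position: [0.6015, 0.1264, 0.1539]
tool_rot: [3.141, -0.001, 1.045]
force: [0.1, -0.2, -0.5]
grip_width: 0.0428
```

```bash
python3 - <<'E'
from h import *
import math
from workcell import bot
plan([.6,.126,.152],math.radians(60),1)
im=bot.grab_frame("side")["image"][:,:,::-1].copy()
c=im[130:230,210:330]
cv2.imwrite("pics/side6.png",cv2.resize(c,(720,600),interpolation=cv2.INTER_CUBIC))
E
```

```text
t 5.875 p [0.6015 0.1264 0.1539] rot [ 3.1411 -0.0006  1.0448] q [-0.6093  0.6426  0.4615  1.7177 -0.3583  0.8651 -0.5183] F [ 0.0888 -0.171  -0.4805] w 0.04280738789485797
[-0.11, -0.11, 0.19, 0.03, -0.04, -0.14]
```

View pics/side6.png

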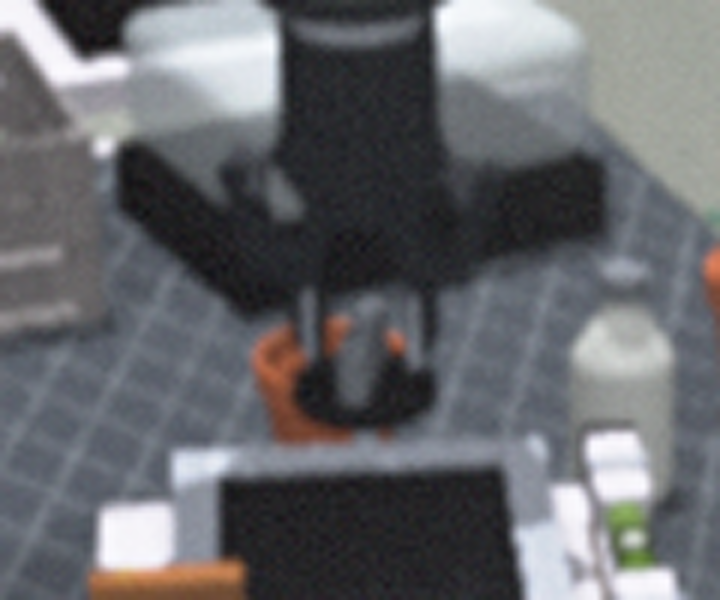

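Emit:
{"name": "servo_tool", "arguments": {
  "rows": [
    [[0,0,0,0,0,0],[0,0,0,0,0,0],[0,0,0,0,0,0],[0,0,0,0,0,0]]
  ],
  "grip": -1,
  "squeeze": 30
}}

```text
clock: 6.42
position: [0.6006, 0.1269, 0.1534]
tool_rot: [-3.14, 0.0, 1.045]
force: [-5.2, 2.7, 4.4]
grip_width: 0.0129
```

```bash
python3 - <<'E'
from h import *
from workcell import bot
plan([.6,.126,.152],np.radians(60),1);print(bot.observe()["moment"])
im=bot.grab_frame("side")["image"][:,:,::-1].copy()
c=im[130:230,210:330]
cv2.imwrite("pics/side7.png",cv2.resize(c,(720,600),interpolation=cv2.INTER_CUBIC))
E
```

```text
t 6.425 p [0.6006 0.1269 0.1534] rot [-3.1402  0.      1.0452] q [-0.6096  0.6429  0.4608  1.7184 -0.3588  0.8658 -0.5183] F [-5.2414  2.7363  4.3567] w 0.012941028962146576
[-0.11, -0.0, 0.14, -0.08, 0.0, -0.11]
[ 0.4837  1.1455 -0.0646]
```

View pics/side7.png

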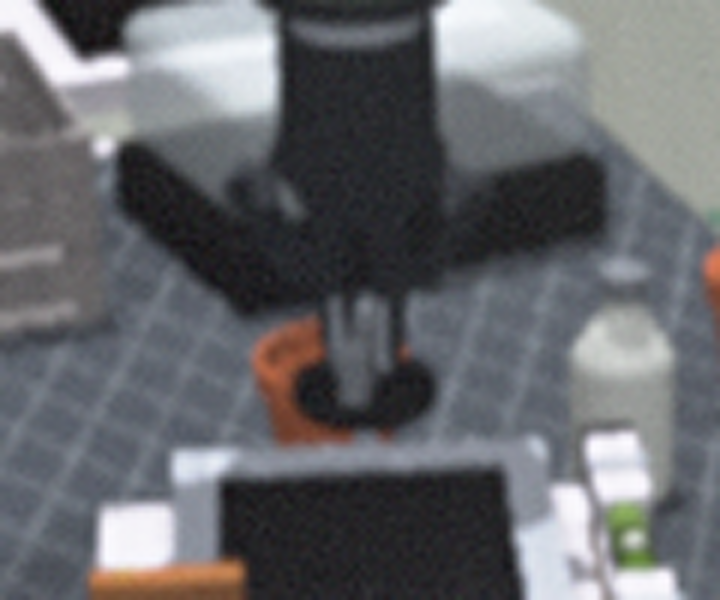

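Emit:
{"name": "servo_tool", "arguments": {
  "rows": [
    [[0,-0.1,0,0,0,0],[0,0,0.2,0,0,0],[0,0,0.2,0,0,0],[0,0,0.2,0,0,0]]
  ],
  "squeeze": 90
}}

```text
clock: 6.98
position: [0.6009, 0.1281, 0.148]
tool_rot: [3.141, -0.002, 1.046]
force: [-1.1, 7.7, 11.8]
grip_width: 0.0118
```

Emit:
{"name": "servo_tool", "arguments": {
  "rows": [
    [[0,0,0.2,0,0,0],[0,0,0.1,0,0,0],[0,0,0,0,0,0]]
  ]
}}

```text
clock: 7.35
position: [0.6011, 0.1284, 0.1466]
tool_rot: [3.141, -0.004, 1.046]
force: [-8.9, 8.4, 36.3]
grip_width: 0.0125
```

Emit:
{"name": "servo_tool", "arguments": {
  "rows": [
    [[0,-0.1,-0.1,0,0,0],[0,0,0,0,0,0],[0,0,0,0,0,0]]
  ]
}}

```text
clock: 7.72
position: [0.601, 0.1284, 0.1468]
tool_rot: [3.139, -0.003, 1.046]
force: [1.7, 6.2, 17.8]
grip_width: 0.0121
```

Emit:
{"name": "servo_tool", "arguments": {
  "rows": [
    [[0,0,0,0,0,0],[0,0,0,0,0,0],[0,0,0,0,0,0],[0,0,0,0,0,0],[0,0,0,0,0,0]]
  ]
}}

```text
clock: 8.35
position: [0.601, 0.1284, 0.1468]
tool_rot: [3.139, -0.003, 1.046]
force: [0.4, 6.0, 18.1]
grip_width: 0.0118
```

```bash
cat > look.py <<'E'
import sys
from h import *
from workcell import bot
tag=sys.argv[1]
plan([.6,.126,.147],np.radians(60),1);print(bot.observe()["moment"])
for n in("top","side"):
    im=bot.grab_frame(n)["image"][:,:,::-1].copy()
    c=im[155:205,255:355] if n=="top" else im[190:250,280:360]
    cv2.imwrite(f"pics/{n}{tag}.png",cv2.resize(c,(800,400) if n=="top" else (800,600),interpolation=cv2.INTER_CUBIC))
E
python3 look.py 8
```

```text
t 8.35 p [0.601  0.1284 0.1468] rot [ 3.1393 -0.0033  1.0456] q [-0.6091  0.6497  0.4558  1.7256 -0.3643  0.8471 -0.5158] F [ 0.4082  6.0263 18.1081] w 0.011819022028168025
[-0.26, 0.04, -0.02, 0.13, -0.19, -0.09]
[ 0.3993  0.0874 -0.0313]
```

View pics/side8.png

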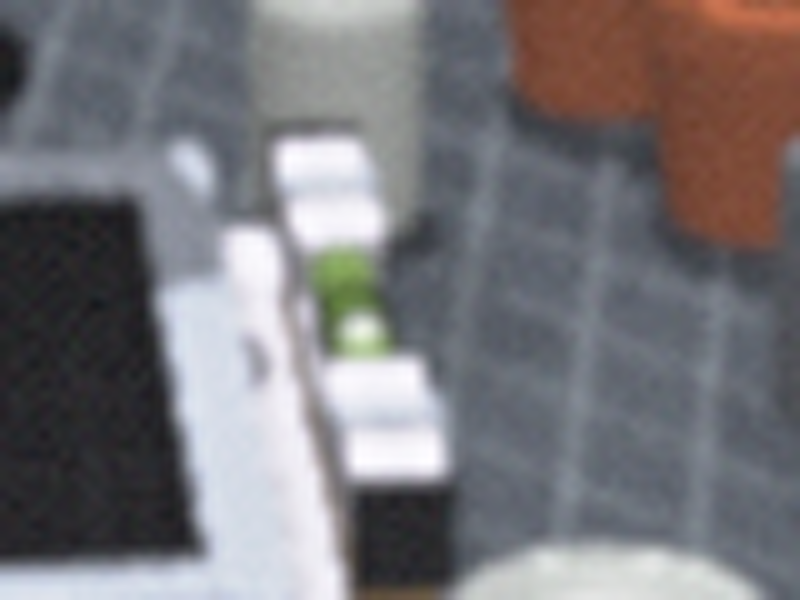

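View pics/top8.png

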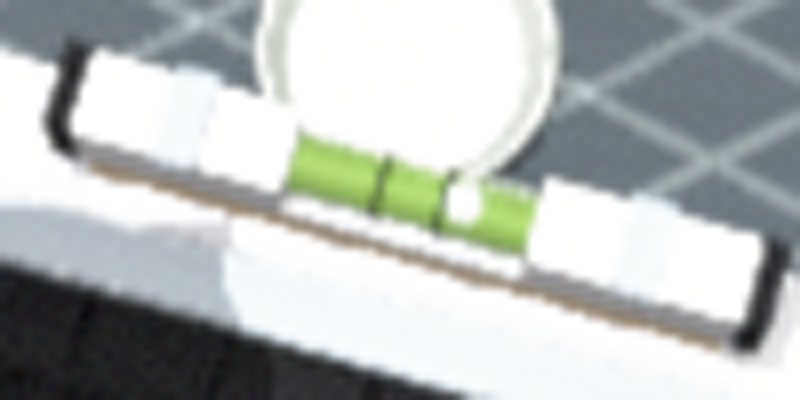

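Emit:
{"name": "servo_tool", "arguments": {
  "rows": [
    [[0.1,0,0,0,0,5],[0,0,0,0,0,5],[0,0,0,0,0,5],[0,0,0,0,0,5]]
  ]
}}

```text
clock: 8.95
position: [0.6009, 0.1285, 0.1468]
tool_rot: [3.141, -0.002, 0.693]
force: [-3.4, 2.8, 20.6]
grip_width: 0.012
```

```bash
cat > f.py <<'E'
from h import *
from workcell import bot
s=bot.observe();R=Ro.from_euler("xyz",s["tool_rot"])
print(s["clock"],s["position"],s["tool_rot"],"q7",s["qpos"][6],"Ftool",R.inv().apply(s["force"]),"M",s["moment"],s["grip_width"])
E
python3 f.py
```

```text
8.95 [0.6009 0.1285 0.1468] [ 3.1408 -0.0024  0.6933] q7 -0.7993059788925055 Ftool [ -0.7818  -4.3166 -20.5892] M [-0.2692  1.1865  0.1379] 0.011976430300629604
```

Emit:
{"name": "servo_tool", "arguments": {
  "rows": [
    [[0,-0.05,-0.03,0,0,5],[0,0,0,0,0,5],[0,0,0,0,0,5],[0,0,0,0,0,5]]
  ]
}}

```text
clock: 9.45
position: [0.6008, 0.1286, 0.1468]
tool_rot: [3.141, -0.003, 0.344]
force: [0.5, 0.3, 15.5]
grip_width: 0.0121
```

Emit:
{"name": "servo_tool", "arguments": {
  "rows": [
    [[0,0,0,0,0,5],[0,0,0,0,0,5],[0,0,0,0,0,5]]
  ]
}}

```text
clock: 9.82
position: [0.6008, 0.1287, 0.1468]
tool_rot: [-3.141, -0.003, 0.082]
force: [0.6, 1.6, 15.3]
grip_width: 0.012
```

```bash
python3 f.py
```

```text
9.825 [0.6008 0.1287 0.1468] [-3.1413 -0.0026  0.0822] q7 -1.290077378386348 Ftool [  0.7755  -1.5332 -15.2833] M [-0.1124  0.6386  0.1033] 0.012024122729023756
```

Forces are good. Another 15°, then settle and look.

Emit:
{"name": "servo_tool", "arguments": {
  "rows": [
    [[0,0,0,0,0,5],[0,0,0,0,0,5],[0,0,0,0,0,5],[0,0,0,0,0,0],[0,0,0,0,0,0]]
  ]
}}

```text
clock: 10.45
position: [0.6007, 0.1287, 0.1468]
tool_rot: [-3.141, -0.002, -0.177]
force: [1.1, 1.6, 17.2]
grip_width: 0.0115
```

Emit:
{"name": "servo_tool", "arguments": {
  "rows": [
    [[0,0,0,0,0,0],[0,0,0,0,0,0],[0,0,0,0,0,0],[0,0,0,0,0,0],[0,0,0,0,0,0]]
  ]
}}

```text
clock: 11.08
position: [0.6007, 0.1287, 0.1468]
tool_rot: [-3.141, -0.002, -0.177]
force: [0.4, 1.1, 16.8]
grip_width: 0.0121
```

Emit:
{"name": "servo_tool", "arguments": {
  "rows": [
    [[0,0,0,0,0,0],[0,0,0,0,0,0],[0,0,0,0,0,0],[0,0,0,0,0,0],[0,0,0,0,0,0]]
  ]
}}

```text
clock: 11.7
position: [0.6008, 0.1287, 0.1468]
tool_rot: [-3.141, -0.002, -0.177]
force: [1.5, 2.0, 16.0]
grip_width: 0.0122
```

```bash
python3 f.py; python3 look.py 9 >/dev/null
```

```text
11.7 [0.6008 0.1287 0.1468] [-3.1405 -0.0024 -0.1768] q7 -1.4987312929161063 Ftool [  1.1394  -2.2953 -16.0133] M [ 0.2085  0.6571 -0.0472] 0.012219513774296191
```

View pics/top9.png

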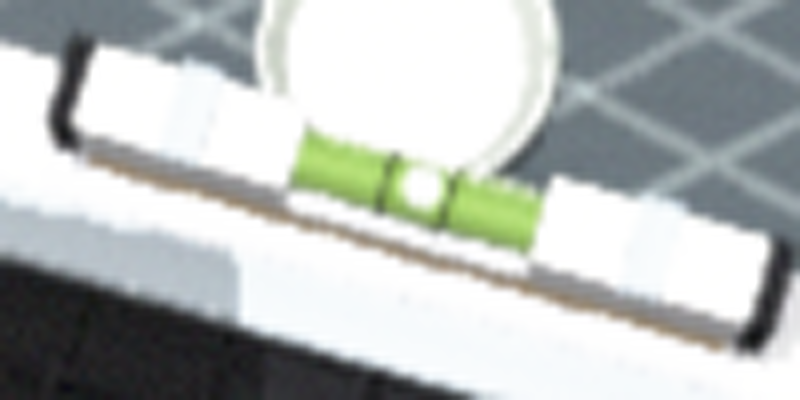

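Emit:
{"name": "servo_tool", "arguments": {
  "rows": [
    [[0,0,0,0,0,3],[0,0,0,0,0,0],[0,0,0,0,0,0],[0,0,0,0,0,0],[0,0,0,0,0,0]]
  ]
}}

```text
clock: 12.42
position: [0.6007, 0.1288, 0.1468]
tool_rot: [-3.14, -0.002, -0.229]
force: [1.6, 2.8, 16.5]
grip_width: 0.0121
```

Emit:
{"name": "servo_tool", "arguments": {
  "rows": [
    [[0,0,0,0,0,0],[0,0,0,0,0,0],[0,0,0,0,0,0],[0,0,0,0,0,0],[0,0,0,0,0,0]]
  ]
}}

```text
clock: 13.05
position: [0.6008, 0.1288, 0.1468]
tool_rot: [-3.14, -0.002, -0.229]
force: [1.7, 1.4, 16.5]
grip_width: 0.0121
```

Emit:
{"name": "servo_tool", "arguments": {
  "rows": [
    [[0,0,0,0,0,0],[0,0,0,0,0,0],[0,0,0,0,0,0],[0,0,0,0,0,0],[0,0,0,0,0,0]]
  ]
}}

```text
clock: 13.68
position: [0.6007, 0.1288, 0.1468]
tool_rot: [-3.14, -0.002, -0.229]
force: [0.6, 1.1, 16.5]
grip_width: 0.012
```

```bash
python3 f.py; python3 look.py 10 >/dev/null; python3 -c "
from workcell import bot;import cv2
cv2.imwrite('pics/fulltop.png',bot.grab_frame('top')['image'][:,:,::-1])"
```

```text
13.675 [0.6007 0.1288 0.1468] [-3.1403 -0.0023 -0.2292] q7 -1.5410628620642133 Ftool [  0.332   -1.1942 -16.4559] M [ 0.3084  0.6865 -0.0768] 0.011961875239104105
```

View pics/top10.png

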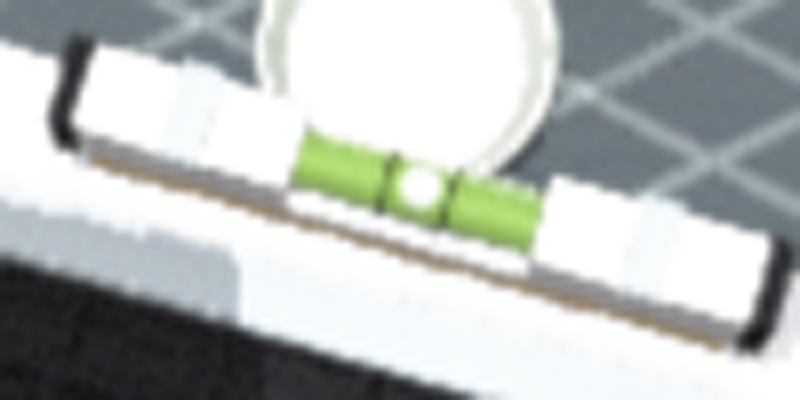

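View pics/fulltop.png

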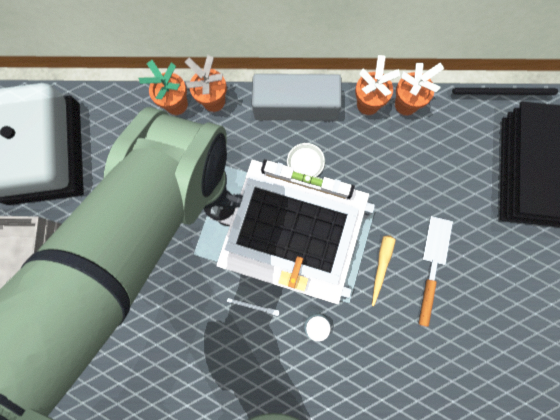

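View pics/side10.png

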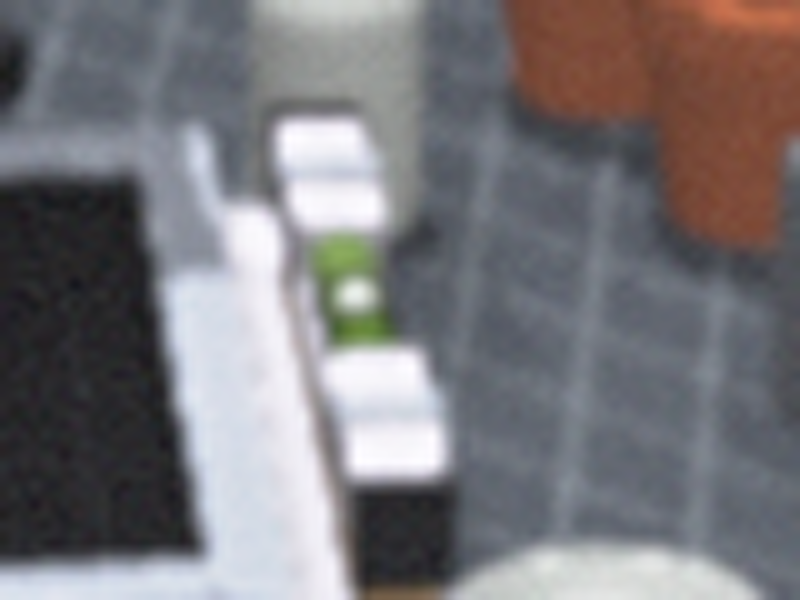

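```bash
python3 -c "
from workcell import bot
print(bot.job_done())"; python3 f.py
```

```text
the job is handed in; nothing more can be done
None
the job is handed in; nothing more can be done
```

I closed the turnbutton, pressed the foot home and turned the knob until the bubble was centred. I handed the job in at about 13.8 s with the gripper still holding and pressing the knob. `bot.job_done()` gave no verdict.

- **Turnbutton:** I pushed its long end round with the shut fingers. The top picture shows it about square across the frame, judged by eye.
- **Foot:** I gripped the knob bar at 90 N and pressed it down about 7 mm onto its stop. The push briefly reached 36 N, above the 12–20 N you gave as good, so I eased it. At the end it held steady at about 16.5 N.
- **Bubble:** When the foot was first pressed home, the bubble stood about 14–15 mm too far from the knob's end. I turned the knob 73° (1.27 rad) clockwise while keeping it pressed, then let it settle. The last top picture puts it within about 0.5 mm of midway between the rings, and the side view also shows it mid-vial.
- **Bystanders:** None of those visible in the last top picture had moved. The arm hid the pot and bottle there; the bottle stands where it did in the last side picture, but the pot was not checked at the end.
- **Calibration:** The side camera read 1–2 pixels (about 3–6 mm) off the measured tool position. I centred the grasp from a picture of the fingers around the knob, then corrected it by the contact forces.

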